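# Lock the shooting nozzle into the core shooter's head

### The arm

A 7-joint arm with a two-finger parallel gripper is mounted at the origin on the work surface. World frame = base frame: x ahead of the robot, y to its left, z up, the work surface at z = 0. Lengths are in m, angles in rad, forces in N, time in s.
With the tool pointing down it reaches from about 0.425 to 0.925 m from the base axis. Payload 6.8 kg.
Tool frame: the origin (TCP) lies at the very end of the fingers, on their centre line; the grasp point (between the pads) lies 19 mm behind it (r.tcp_to_grasp is the distance from the TCP to the grasp point, in m); z points along the fingers, y is the line along which they close (so a half turn about z gives the same grasp; the last joint's range is limited). The gripper opens to 85 mm and grips with 20 to 120 N. Pads are 22 mm wide; open, the fingers measure 114 mm over their backs; the gripper's body (76 mm by 85 mm) begins 54 mm behind the grasp point. The pads swing forward as they close: fully open they stand 13 mm farther back than shut.
Start: joints at [1.085, 0.477, 0.022, 1.555, -0.011, 1.109, -0.083], TCP at [0.249, -0.627, 0.231] pointing down, gripper open.
Joint ranges: [-2.96, 2.96], [-0.34, 2.1], [-1.41, 1.46], [0.24, 2.44], [-1.37, 4.51], [0.17, 1.92], [-2.96, 2.96]. Speed limits (rad/s): [2.39, 2.39, 3.14, 3.14, 3.14, 3.14, 3.14].

### API

Orientations are given as a rotation vector (axis times angle).
In Python, from bench import r gives the robot as it stands.
- The arm moves only by the tool step_arm, never from a script. Its argument "moves" is a list of rows, each a list of 7 numbers: the shift along the tool's x, y, z in mm, then the turn, a rotation vector about the tool's x, y, z in rad, then the finger opening in mm, from 0 to 85.4. A call has 1 to 8 rows; each row is the pose to reach, as a shift and turn from the pose commanded when the call began, along the tool's axes at that moment; what a row does not reach only later rows make up. A row lasts 1/10 s, in which the tool goes at most 50 mm and 8.59 degrees, less where a joint would pass 70% of its speed; a pose out of reach is approached as far as the arm can. A call with a gripper value outside its range is refused whole. The fingers move at their own pace and stop on an object; "grip_force" is the grip in N (left out, the last holds). Time passes only in rows, so rows that repeat a pose let the fingers close. It gives the time, the measured TCP pose, the force, the opening and the grip force at its end, in the units of the state.
- r.get_obs(): the state, without advancing time (a new reading comes with each control period).
- r.grab_frame(name): name is "scene" or "top"; returns a dict with "image" (384x512x3 uint8, red, green, blue), "depth" (384x512 float32, m along the optical axis (not along the pixel's ray), 0 where there is no reading), "mtx" (3x3 intrinsics, pixels), "rvec" (rotation vector, rad) and "tvec" (3), from world to camera coordinates, as OpenCV has them. Camera axes: x right, y down, z forward; pixel columns grow to the right and rows downward; lengths in m; the calibration is good to about 2 mm. A picture is of the moment at which its call begins.
- r.hand_in(): hands the job in; it is judged then, once.
The state is a dict: "clock": time; "joints": joint angles; "qvel": joint speeds; "tau": joint torques, N m; "tcp_pos": TCP position; "orientation": TCP orientation; "contact_force": force on the tool from outside, world axes, zero at the start; "moment": the same for the moment, N m; "grip_width": finger opening in m; "gripper_force": force on a finger pad.
Only numpy, scipy, OpenCV 4.12 (cv2) and the standard library are available. Lean on these libraries where they do the work, as an engineer would, in place of code of your own. Each camera call takes 0.05 s, during which the arm holds its last target. There are 200 camera calls.

### The job

Pick up the aluminium shooting nozzle by its handle, bring it from below into the collar of the bench core shooter's head, press it up against the spring pad and twist it anticlockwise (seen from above) until its lugs drop into their notches and lock, then let go. Do it gently, with a light hand, never pushing or turning with more than about 10 N, and leave everything else on the bench where it is.

Things in the scene. Friction and masses are not known exactly. Their poses are not given: they have to be found in the camera images.
- nozzle_grip (a point): Middle of the grasping length of the handle of the shooting nozzle, a rigid bare-aluminium part of about 200 g standing upright on the bench. The handle is straight, along the nozzle's -x axis, 14 mm wide, 20 mm tall (22 to 42 mm above the nozzle's underside), ending 135 mm from the nozzle's axis. This point: 100 mm from the axis, 32 mm above the underside. Axes: x from handle to nozzle axis, z up.
- nozzle_shoulder (a point): On the nozzle's axis in the plane of its shoulder, the flat top of its round body (68 mm diameter, 50 mm high). From the shoulder rises a spigot 52 mm in diameter, 22 mm high, its last 5 mm tapered to 44 mm. Axes as nozzle_grip (handle along -x).
- nozzle_lug (a point): Outer end of one of the two lugs on the nozzle's spigot, 35 mm from the axis, at right angles to the handle (-y); the other is diametrically opposite (+y). Each lug is 10 mm wide and reaches from 11 to 17 mm above the shoulder.
- head: Shooting head: a steel collar 88 mm across, 36 mm high, open below (bore 56 mm), on a bracket with two posts on the side away from the robot. Origin: on the collar's axis; the collar's underside is clamped at an unmeasured height 0 to 24 mm ABOVE the origin (feel for it). z up. -x is where the nozzle's handle points when LOCKED; enter with the nozzle's yaw 0.95 rad less than the head's.
- head_entry (a point): A point 54 mm from the collar's axis at the tip of the bar-shaped pointer on the collar's top (height only roughly): the handle's direction for ENTRY. At right angles to it, on both sides, the bore has gaps 18 mm wide, out to 38 mm from the axis, through which the lugs go up. Then turn 0.95 rad anticlockwise seen from above; clockwise is blocked.
- head_stud (a point): A point 34 mm from the collar's axis at the round stud (12 mm diameter) on the collar's top (height only roughly): the handle's direction when LOCKED. A solid stop ends the turn about 0.09 rad past it.
- head_pad (a point): On the collar's axis, at the spring pad over the bore (height only roughly). The spigot's top meets the pad when the shoulder is 10 mm below the collar's underside; the pad pushes down with about 1 N then and 2.5 N when the shoulder meets the underside (hard stop). The handle gives in the grip under load, so height must be kept up by feel.
- head_ledge (a point): On the head, beside one of the two ledges between gap and notch (height only roughly). The ledges stand 9 mm above the collar's underside: the lugs pass over them only while the shoulder is pressed up to within 2 mm of the collar's underside.
- head_notch (a point): On the head, at one of the two locking notches (height only roughly), whose floor is 5 mm above the collar's underside and which are 17 mm wide. As the nozzle is let down the lugs drop into them; the shoulder then hangs 6 mm below the collar's underside.
- core_box: bystander: yellow resin core box, open-topped, 80 x 132 x 45 mm; origin under its centre
- spike1: bystander: brass draw spike lying flat, 122 mm long along its x, 8 mm high; origin on the bench, 9 mm from the middle towards its disc head
- spike2: bystander: second brass draw spike, like the first
- weight: bystander: cast iron weight block 60 x 90 x 52 mm; origin under its centre
- plug: bystander: white porcelain core plug, 48 mm across the foot, 60 mm high; origin under its centre
- pattern: bystander: wooden half pattern on a plywood board 120 x 90 mm, 70 mm high at most; origin under its centre

How it is judged:
On the way, in this order (a step that is already met when the one before it is completed fails the run):
1. the nozzle is lifted off the bench by its handle (height (world z) of nozzle_shoulder above 0.065 m and contact force between the fingers and nozzle above 1 N), for 0.1 s.
2. the nozzle is up in the collar, pressed against the spring pad, with the handle still on the entry side (contact force between spring_pad and nozzle above 0.5 N and horizontal distance between nozzle_shoulder and head below 0.008 m and y of nozzle_grip in the frame of head above 0.045 m), for 0.1 s.
At the end, for the whole second after the job is handed in: The nozzle hangs in the collar with its lugs down in the notches: both lugs resting on the notch floors, axis within 6 mm of the collar's, handle within 14 mm (at the grip point) of the locked direction, upright within 0.12 rad; let go and at rest (contact force between each of notch_floor1, notch_floor2 and nozzle above 0.15 N and horizontal distance between nozzle_shoulder and head below 0.006 m and y of nozzle_grip in the frame of head between -0.014 and 0.014 m and x of nozzle_grip in the frame of head below -0.08 m and angle between nozzle_shoulder's own z axis and vertical below 0.12 rad); the robot touches nothing.
It fails at once if the nozzle is forced against the head with more than 45 N in all (lugs, shoulder and spigot together) (contact force between nozzle and head above 45 N).
It fails at once if the robot strikes or pushes the head itself with more than 30 N (contact force between the arm and head above 30 N).
It fails at once if another thing on the bench is displaced by more than 20 mm (distance of any of core_box, spike1, spike2, weight, plug, pattern from where it was at the start of the episode above 0.02 m).
It also fails if it takes over 72 s, if anything falls off the work surface, if the arm or the gripper's body presses on something with over 40 N, if the wrist force passes 120 N, or if a joint passes its speed limit or range.

## Working session

There is one attempt and no reset: what is moved stays moved. The work goes in short steps, Python scripts to look and compute and a tool call to move; the robot and the scene stay as the last step left them, time stands still between calls to the robot, and variables do not carry over. Pictures are saved under pics/ and viewed, at most 10 in all, crops included, and the job is handed in when it is done.

Besides the shell and the picture viewer there is one more tool, called after "Call:" as name(argument=value, ...) on one line, values as JSON. step_arm: Moves the arm, as the interface text tells. Its arguments: {"type":"object","properties":{"moves":{"type":"array","items":{"type":"array","items":{"type":"number"}}},"grip_force":{"type":"number"}},"required":["moves"]}

```bash
mkdir -p pics; ls; python3 - <<'E'
from bench import r
import cv2,numpy as np
o=r.get_obs(); print(o)
for n in ("scene","top"):
    f=r.grab_frame(n); np.savez(f"{n}0.npz",**f)
    cv2.imwrite(f"pics/{n}0.png",cv2.resize(f["image"][:,:,::-1],(800,600),interpolation=cv2.INTER_CUBIC))
    print(n,f["mtx"].tolist(),f["rvec"],f["tvec"])
E
```

```text
pics
{'clock': 0.0, 'joints': array([ 1.08488719,  0.4777534 ,  0.02234633,  1.5564917 , -0.01147467,
        1.10926754, -0.08312528]), 'qvel': array([ 0.00050172,  0.00019093, -0.00157405, -0.0004808 ,  0.00265456,
       -0.00044668, -0.0008551 ]), 'tau': array([-9.32926099e-06, -5.96441674e+01,  1.60841670e+00, -2.81189561e+01,
        1.27169615e-02,  9.37143923e-03,  2.29093740e-05]), 'tcp_pos': array([ 0.24875038, -0.62684764,  0.23034016]), 'orientation': array([-3.08401217e+00, -5.89616332e-01,  7.69304181e-04]), 'contact_force': array([ 1.36288219, -0.12151832, -0.29641245]), 'moment': array([ 0.00062756,  0.04697794, -0.07346321]), 'gripper_force': 0.0, 'grip_width': 0.0853286879584267}
scene [[427.31074407145087, 0.0, 254.17955733572043], [0.0, 427.31074407145087, 186.76553068771207], [0.0, 0.0, 1.0]] [ 1.83178806  1.46663211 -0.67161482] [-0.04390299 -0.20722336  1.80678065]
top [[466.71619985330585, 0.0, 247.64299796847538], [0.0, 466.71619985330585, 192.5964561357628], [0.0, 0.0, 1.0]] [ 2.15403367 -2.15403343  0.19265235] [-0.11034479  0.57127474  1.27382573]
```

View pics/scene0.png

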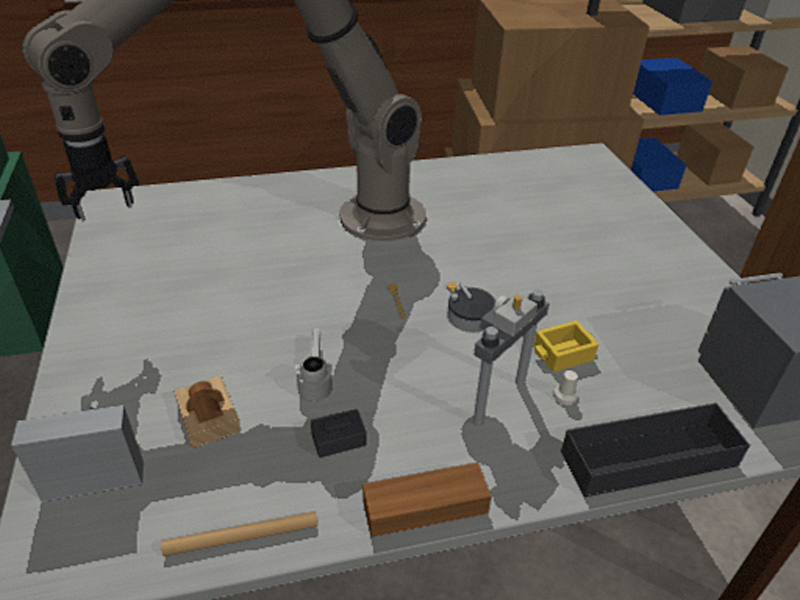

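View pics/top0.png

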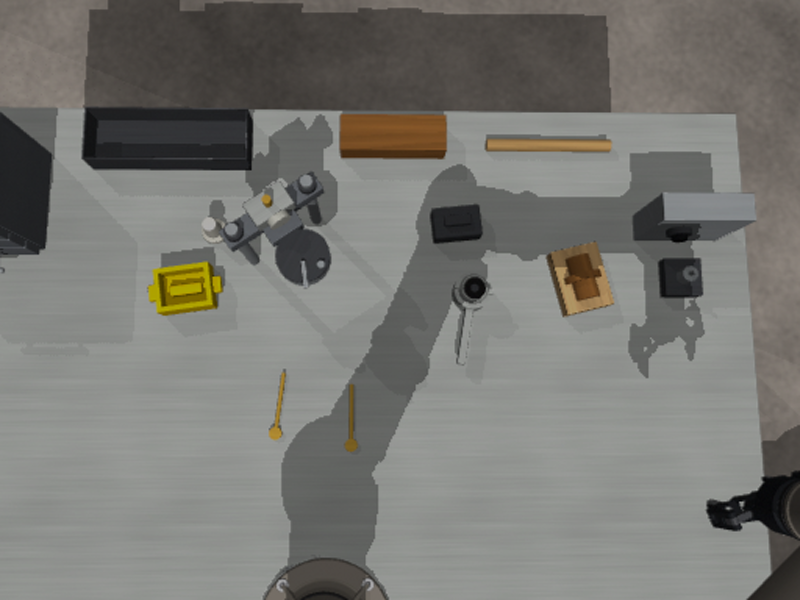

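The top view (800×600 px) shows the nozzle at (472,289) with its handle tip at (461,362). The collar is at (303,257), with the pointer towards (307,285) and the stud at (321,265). Next I'll measure these positions using depth.

```bash
cat > h.py <<'E'
import numpy as np,cv2
def world(f):
    R,_=cv2.Rodrigues(f["rvec"]);h,w=f["depth"].shape
    u,v=np.meshgrid(np.arange(w),np.arange(h));d=f["depth"].astype(float)
    p=np.stack([(u-f["mtx"][0,2])/f["mtx"][0,0]*d,(v-f["mtx"][1,2])/f["mtx"][1,1]*d,d],-1)
    P=(p-np.ravel(f["tvec"]))@R; P[d==0]=np.nan
    return P
def ray(f,u,v,z):
    R,_=cv2.Rodrigues(f["rvec"]);c=-R.T@np.ravel(f["tvec"])
    d=R.T@np.array([(u-f["mtx"][0,2])/f["mtx"][0,0],(v-f["mtx"][1,2])/f["mtx"][1,1],1])
    return c+d*(z-c[2])/d[2]
E
python3 - <<'E'
from h import *
np.set_printoptions(precision=4,suppress=True)
f=dict(np.load("top0.npz"));P=world(f);s=.64
def box(x0,x1,y0,y1): return np.s_[int(y0*s):int(y1*s),int(x0*s):int(x1*s)]
b=box(440,500,260,380);Q=P[b].reshape(-1,3)
print(P[box(380,420,400,440)][...,2].mean(),"bench z")
h=Q[(Q[:,2]>.034)&(Q[:,2]<.047)]
print("hist z",np.histogram(Q[:,2],bins=np.arange(-.005,.09,.005)))
t=Q[Q[:,2]>.066];print("spigot top",t.mean(0),len(t),t.min(0),t.max(0), (t.max(0)+t.min(0))/2)
hh=h[h[:,0]<t[:,0].mean()-.04];print(len(hh),hh.min(0),hh.max(0),hh.mean(0))
l=cv2.fitLine(hh[:,:2].astype(np.float32),cv2.DIST_HUBER,0,.01,.01).ravel();print("line",l,np.arctan2(-l[1],-l[0]) if l[0]<0 else np.arctan2(l[1],l[0]))
b=box(270,335,225,300);Q=P[b].reshape(-1,3);print(np.histogram(Q[:,2],bins=np.arange(0,.5,.01)))
np.save("Q.npy",Q)
g=f["image"][box(260,350,180,300)][:,:,::-1];cv2.imwrite("pics/head.png",cv2.resize(g,None,fx=8,fy=8,interpolation=cv2.INTER_CUBIC))
print(box(260,350,180,300))
E
```

```text
nan bench z
hist z (array([1115, 1012,   72,    7,    6,   10,   11,    9,   59,  122,   97,
         75,    7,   20,   84,  161,   27,    0]), array([-0.005,  0.   ,  0.005,  0.01 ,  0.015,  0.02 ,  0.025,  0.03 ,
        0.035,  0.04 ,  0.045,  0.05 ,  0.055,  0.06 ,  0.065,  0.07 ,
        0.075,  0.08 ,  0.085]))
spigot top [ 0.5913 -0.264   0.0716] 264 [ 0.567  -0.2981  0.066 ] [ 0.6151 -0.2307  0.0799] [ 0.5911 -0.2644  0.073 ]
168 [ 0.4602 -0.2622  0.035 ] [ 0.551  -0.2354  0.047 ] [ 0.5045 -0.2491  0.0414]
line [ 0.9859 -0.1676  0.5045 -0.2491] -0.1683918
(array([355,   0,   0,   0,   0,   0,   0,   0,   0,   0,   0,   0,   0,
         0,   0,   0,   8,  26,  23, 360, 730,  20,   8,   5,   0,   0,
         0,   0,   0,   0,   0,   0,   0,   0,   0,   0,   0,   0,   0,
         0,   0,   0,   0,   0,   0,   0,   0,   0,   0]), array([0.  , 0.01, 0.02, 0.03, 0.04, 0.05, 0.06, 0.07, 0.08, 0.09, 0.1 ,
       0.11, 0.12, 0.13, 0.14, 0.15, 0.16, 0.17, 0.18, 0.19, 0.2 , 0.21,
       0.22, 0.23, 0.24, 0.25, 0.26, 0.27, 0.28, 0.29, 0.3 , 0.31, 0.32,
       0.33, 0.34, 0.35, 0.36, 0.37, 0.38, 0.39, 0.4 , 0.41, 0.42, 0.43,
       0.44, 0.45, 0.46, 0.47, 0.48, 0.49]))
(slice(115, 192, None), slice(166, 224, None))
```

View pics/head.png

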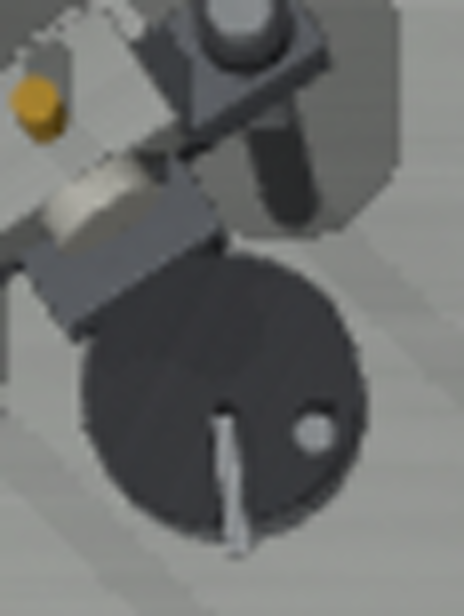

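```bash
python3 - <<'E'
from h import *
from scipy.optimize import least_squares
np.set_printoptions(precision=4,suppress=True)
f=dict(np.load("top0.npz"));P=world(f);R,_=cv2.Rodrigues(f["rvec"]);print("cam",-R.T@np.ravel(f["tvec"]))
sl=np.s_[140:192,170:220]
im=f["image"][sl].astype(int);Q=P[sl]
g=im.mean(-1);z=Q[...,2]
top=(z>.15)&(z<.235)
# stud / pointer: bright
br=top&(g>110)
n,lab,st,c=cv2.connectedComponentsWithStats(br.astype(np.uint8))
for i in range(1,n):
    if st[i,4]>3: q=Q[lab==i];print(i,st[i],c[i]+[170,140],"med",np.nanmedian(q,0),"xmin pt",q[np.nanargmin(q[:,0])])
d=top&(g<75);print("dark z",np.percentile(Q[d][:,2],[5,25,50,75,95]))
zt=np.median(Q[d][:,2])
# silhouette boundary of dark disk by rays on plane zt
cn,_=cv2.findContours(((g<75)&top).astype(np.uint8),cv2.RETR_EXTERNAL,cv2.CHAIN_APPROX_NONE)
cn=max(cn,key=len)[:,0]
W=np.array([ray(f,u+170,v+140,zt)[:2] for u,v in cn])
c0=np.array(W.mean(0))
for z0 in (.195,.2,.205):
  W=np.array([ray(f,u+170,v+140,z0)[:2] for u,v in cn]);
  a=np.arctan2(*(W-c0).T[::-1]); 
  s=least_squares(lambda p:np.hypot(W[:,0]-p[0],W[:,1]-p[1])-p[2],[*c0,.044],loss="soft_l1",f_scale=.001).x;print(z0,s)
for nm,(u,v),zz in [("tip",(238,555),.21),("base",(222,415),.21),("stud",(315,432),.215)]:
    print(nm,[ray(f,166+(u-3.5)/8,115+(v-3.5)/8,k) for k in (zz-.01,zz)])
fs=dict(np.load("scene0.npz"));g=fs["image"][170:235,275:360][:,:,::-1];cv2.imwrite("pics/hs.png",cv2.resize(g,None,fx=8,fy=8,interpolation=cv2.INTER_CUBIC))
E
```

```text
cam [ 0.3711 -0.076   1.3482]
2 [23 27  4 17 42] [194.3095 175.381 ] med [0.5911 0.0269 0.2065] xmin pt [0.5704 0.0219 0.2055]
3 [33 27  4  4 13] [204.6154 168.3846] med [0.6073 0.     0.2071] xmin pt [0.6024 0.0022 0.2102]
dark z [0.1947 0.199  0.2005 0.2022 0.2041]
0.195 [0.6243 0.0305 0.0425]
0.2 [0.6232 0.03   0.0423]
0.205 [0.6221 0.0296 0.0421]
tip [array([0.569, 0.024, 0.2  ]), array([0.5673, 0.0231, 0.21  ])]
base [array([0.6135, 0.0297, 0.2   ]), array([0.6114, 0.0288, 0.21  ])]
stud [array([0.6071, 0.0002, 0.205 ]), array([ 0.605 , -0.0004,  0.215 ])]
```

View pics/hs.png

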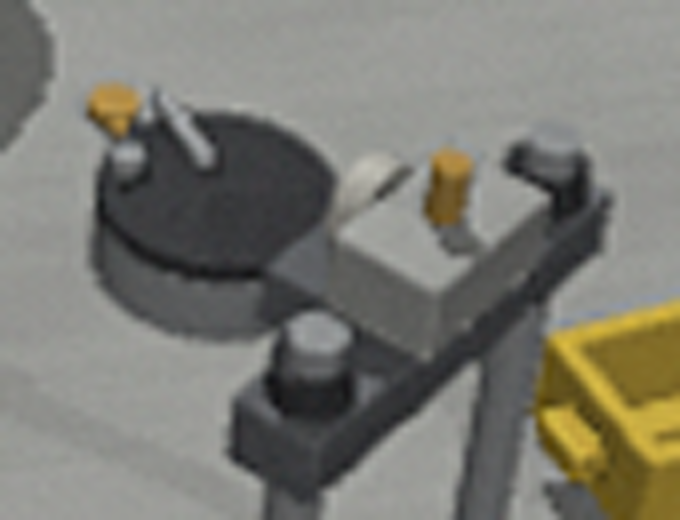

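The collar's top is at z≈0.2005, so its underside is at about 0.165, with the axis at about (0.622, 0.030). The pointer and stud directions agree on an entry yaw of about 0.12 and a locked yaw of about 1.07. The nozzle is at (0.591, -0.264) with yaw -0.168.

```bash
cat > go.py <<'E'
import sys,numpy as np
from scipy.spatial.transform import Rotation as Ro
from bench import r
def tgt(yaw): return Ro.from_matrix(np.array([[np.cos(yaw),np.sin(yaw),0],[np.sin(yaw),-np.cos(yaw),0],[0,0,-1]]))
def show(pts):
    o=r.get_obs();A=Ro.from_rotvec(o["orientation"]);M=A.as_matrix()
    print("t",round(o["clock"],2),"tcp",o["tcp_pos"].round(4),"yaw",round(np.arctan2(M[1,0],M[0,0]),4),"tilt",M[:2,2].round(4),"F",o["contact_force"].round(2),"M",o["moment"].round(3),"w",round(o["grip_width"],4),"gf",round(o["gripper_force"],1),"j",o["joints"].round(2))
    for x,y,z,yaw in pts:
        s=A.inv().apply(np.array([x,y,z])-o["tcp_pos"])*1000; t=(A.inv()*tgt(yaw)).as_rotvec()
        print("   ",s.round(1).tolist(),t.round(3).tolist())
if __name__=="__main__": show([tuple(map(float,a.split(","))) for a in sys.argv[1:]])
E
python3 go.py 0.4887,-0.2466,0.13,-0.168
```

```text
t 0.1 tcp [ 0.2488 -0.6269  0.2304] yaw 0.3778 tilt [-0.0007  0.0014] F [-0.3  -0.2   0.48] M [ 0.056 -0.023  0.035] w 0.0855 gf 0.0 j [ 1.08  0.48  0.02  1.56 -0.01  1.11 -0.08]
    [363.3, -264.8, 100.8] [-0.002, 0.001, 0.546]
```

Call:
step_arm(moves=[[40, -30, 5, 0, 0, 0.06, 85], [80, -59, 10, 0, 0, 0.12, 85], [120, -88, 15, 0, 0, 0.18, 85], [160, -117, 25, 0, 0, 0.24, 85], [200, -146, 40, 0, 0, 0.3, 85], [240, -175, 55, 0, 0, 0.36, 85], [280, -204, 70, 0, 0, 0.42, 85], [320, -233, 85, 0, 0, 0.48, 85]], grip_force=60)

```text
clock: 0.9
tcp_pos: [0.4575, -0.2966, 0.1477]
orientation: [-3.137, 0.165, 0.0]
contact_force: [0.6, 0.1, 0.0]
grip_width: 0.0854
gripper_force: 0.0
```

```bash
python3 go.py 0.4887,-0.2466,0.1,-0.168
```

```text
t 0.9 tcp [ 0.4575 -0.2966  0.1477] yaw -0.1049 tilt [-0.  0.] F [0.62 0.08 0.05] M [ 0.01  -0.083  0.013] w 0.0854 gf 0.0 j [ 0.48  0.36 -0.02  1.95  0.01  0.83 -1.22]
    [25.8, -53.0, 47.7] [-0.0, 0.0, 0.063]
```

Call:
step_arm(moves=[[9, -18, 16, 0, 0, 0.02, 85], [17, -35, 32, 0, 0, 0.04, 85], [26, -53, 48, 0, 0, 0.063, 85], [26, -53, 48, 0, 0, 0.063, 85], [26, -53, 48, 0, 0, 0.063, 85]])

```text
clock: 1.4
tcp_pos: [0.4878, -0.2484, 0.1001]
orientation: [3.131, -0.257, -0.002]
contact_force: [-0.2, 0.2, -0.1]
grip_width: 0.085
gripper_force: 0.0
```

```bash
python3 go.py 0.4887,-0.2466,0.013,-0.168; python3 - <<'E'
from bench import r
from h import *
np.set_printoptions(precision=4,suppress=True)
f=r.grab_frame("top");P=world(f)
Q=P[165:245,280:322].reshape(-1,3)
t=Q[(Q[:,2]>.066)&(Q[:,2]<.082)];print((t.max(0)+t.min(0))/2,np.median(t,0))
for n in("top","scene"):
  f=r.grab_frame(n)
  u,_=cv2.projectPoints(np.array([[.4887,-.2466,.04]]),f["rvec"],f["tvec"],f["mtx"],None);u,v=u.ravel().astype(int);print(n,u,v)
  g=f["image"][v-35:v+35,u-45:u+45,::-1];cv2.imwrite(f"pics/{n}g.png",cv2.resize(g,None,fx=6,fy=6))
cv2.imwrite("pics/g.png",np.hstack([cv2.resize(cv2.imread(f"pics/{n}g.png"),(400,311)) for n in("top","scene")]))
E
```

```text
t 1.4 tcp [ 0.4878 -0.2484  0.1001] yaw -0.164 tilt [-0.0011  0.0001] F [-0.24  0.23 -0.13] M [-0.01  -0.016  0.021] w 0.085 gf 0.0 j [ 0.38  0.44 -0.02  1.97  0.02  0.73 -1.39]
    [0.7, -1.9, 87.1] [0.0, 0.001, 0.004]
[ 0.5925 -0.253   0.0719] [ 0.5971 -0.2526  0.0719]
top 296 221
scene 200 216
```

View pics/g.png

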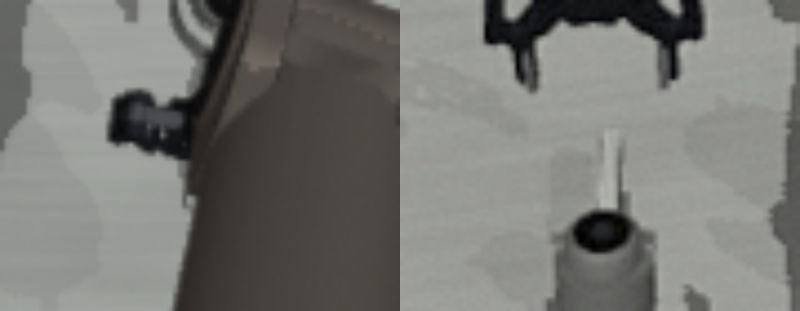

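The scene view shows the fingers straddling the handle (fingers at 525 and 668, handle at about 610), so I'm going down.

Call:
step_arm(moves=[[0, 0, 20, 0, 0, 0, 85], [0, -1, 40, 0, 0, 0, 85], [0, -1, 60, 0, 0, 0, 85], [1, -1, 76, 0, 0, 0, 85], [1, -1, 84, 0, 0, 0, 85], [1, -1, 87, 0, 0, 0, 85], [1, -1, 87, 0, 0, 0, 60], [1, -1, 87, 0, 0, 0, 30]], grip_force=60)

```text
clock: 2.35
tcp_pos: [0.4899, -0.248, 0.0141]
orientation: [3.13, -0.26, 0.002]
contact_force: [-0.6, 0.1, 0.6]
grip_width: 0.0586
gripper_force: 0.0
```

Call:
step_arm(moves=[[0, 0, 0, 0, 0, 0, 20], [0, 0, 0, 0, 0, 0, 16], [0, 0, 0, 0, 0, 0, 12], [0, 0, 0, 0, 0, 0, 8], [0, 0, 0, 0, 0, 0, 5], [0, 0, 0, 0, 0, 0, 5]])

```text
clock: 2.95
tcp_pos: [0.4895, -0.2475, 0.0135]
orientation: [3.131, -0.259, 0.0]
contact_force: [-0.8, 0.1, 4.2]
grip_width: 0.013
gripper_force: 60.6
```

```bash
python3 go.py
```

```text
t 2.95 tcp [ 0.4895 -0.2475  0.0135] yaw -0.165 tilt [ 0.0003 -0.0001] F [-0.78  0.06  4.17] M [ 0.108 -0.028  0.095] w 0.013 gf 60.6 j [ 0.37  0.58 -0.02  2.01  0.02  0.56 -1.4 ]
```

Call:
step_arm(moves=[[0, 0, -4, 0, 0, 0, 5], [0, 0, -10, 0, 0, 0, 5], [0, 0, -20, 0, 0, 0, 5], [0, 0, -32, 0, 0, 0, 5], [0, 0, -45, 0, 0, 0, 5], [0, 0, -58, 0, 0, 0, 5], [0, 0, -68, 0, 0, 0, 5], [0, 0, -71, 0, 0, 0, 5]])

```text
clock: 3.75
tcp_pos: [0.4902, -0.2479, 0.0861]
orientation: [3.13, -0.259, 0.004]
contact_force: [0.2, -0.1, -2.0]
grip_width: 0.013
gripper_force: 60.0
```

```bash
python3 - <<'E'
from math import *
# entry waypoint: TCP for axis at (.622,.030), yaw .12 ; mid: yaw 0
for yaw,ax,ay in((.0,.610,-.12),(.12,.622,.03)):
    print(ax-.103*cos(yaw),ay-.103*sin(yaw))
E
python3 go.py 0.507,-0.12,0.085,0.0 0.5198,0.0177,0.085,0.12
python3 - <<'E'
from bench import r
from h import *
f=r.grab_frame("scene");P=world(f)
u,_=cv2.projectPoints(np.array([[.54,-.255,.1]]),f["rvec"],f["tvec"],f["mtx"],None);u,v=u.ravel().astype(int)
cv2.imwrite("pics/lift.png",cv2.resize(f["image"][v-50:v+50,u-60:u+60,::-1],None,fx=5,fy=5,interpolation=cv2.INTER_CUBIC))
Q=P[v-50:v+50,u-60:u+60].reshape(-1,3);t=Q[(abs(Q[:,0]-.59)<.03)&(abs(Q[:,1]+.264)<.04)&(Q[:,2]>.05)]
print(np.histogram(t[:,2],bins=np.arange(.05,.2,.005)))
k=t[t[:,2]>np.percentile(t[:,2],70)];A=np.c_[k[:,:2],np.ones(len(k))];print(np.linalg.lstsq(A,k[:,2],rcond=None)[0],k.mean(0))
E
```

```text
0.507 -0.12
0.5197407105070517 0.017669642649241306
t 3.75 tcp [ 0.4902 -0.2479  0.0861] yaw -0.1654 tilt [ 0.0024 -0.001 ] F [ 0.16 -0.06 -2.01] M [0.042 0.166 0.01 ] w 0.013 gf 60.0 j [ 0.37  0.46 -0.02  1.98  0.02  0.7  -1.4 ]
    [-4.5, -128.9, 1.0] [0.001, -0.003, -0.165]
    [-14.5, -266.9, 0.9] [0.001, -0.002, -0.285]
(array([  0,   0,   0,   0,   0,  10,  11,  18,   8,  22,  11,  16,  10,
        33,  68,  23,  26,  51, 139,  22,   0,   0,   0,   0,   0,   0,
         0,   0,   0,   0]), array([0.05 , 0.055, 0.06 , 0.065, 0.07 , 0.075, 0.08 , 0.085, 0.09 ,
       0.095, 0.1  , 0.105, 0.11 , 0.115, 0.12 , 0.125, 0.13 , 0.135,
       0.14 , 0.145, 0.15 , 0.155, 0.16 , 0.165, 0.17 , 0.175, 0.18 ,
       0.185, 0.19 , 0.195, 0.2  ]))
[-0.01541333 -0.00763985  0.15058365] [ 0.59446009 -0.26171841  0.14342053]
```

View pics/lift.png

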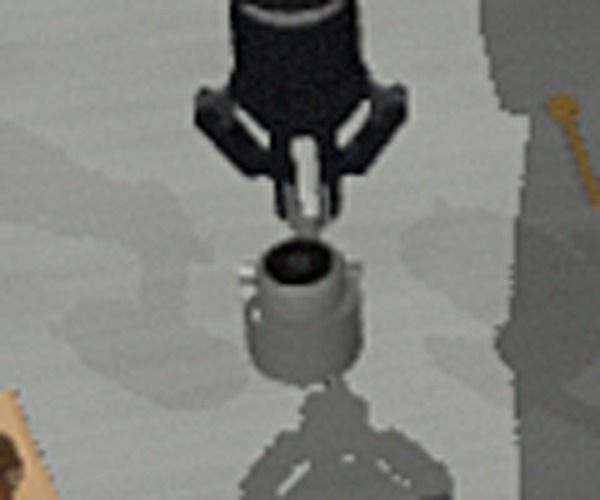

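The nozzle is lifted and level, with its spigot top at 0.143. Now I'll traverse to under the collar.

Call:
step_arm(moves=[[-1, -8, 1, 0, 0, -0.01, 5], [-2, -28, 1, 0, 0, -0.03, 5], [-4, -55, 1, 0, 0, -0.06, 5], [-5, -85, 1, 0, 0, -0.09, 5], [-7, -115, 1, 0, 0, -0.12, 5], [-8, -145, 1, 0, 0, -0.15, 5], [-9, -170, 1, 0, 0, -0.18, 5], [-10, -185, 1, 0, 0, -0.2, 5]])

```text
clock: 4.6
tcp_pos: [0.5095, -0.059, 0.0828]
orientation: [-3.139, -0.065, 0.002]
contact_force: [-0.2, 0.1, -2.7]
grip_width: 0.0131
gripper_force: 59.9
```

```bash
python3 go.py 0.5198,0.0177,0.085,0.12
```

```text
t 4.6 tcp [ 0.5095 -0.059   0.0828] yaw 0.0412 tilt [-0.0012  0.0015] F [-0.15  0.05 -2.72] M [-0.058  0.21  -0.001] w 0.0131 gf 59.9 j [ 0.08  0.42 -0.11  2.06  0.07  0.67 -1.6 ]
    [13.5, -76.2, -2.1] [-0.002, 0.001, -0.079]
```

Call:
step_arm(moves=[[2, -10, 0, 0, 0, -0.01, 5], [5, -28, -1, 0, 0, -0.03, 5], [8, -46, -1, 0, 0, -0.05, 5], [11, -62, -2, 0, 0, -0.065, 5], [13, -72, -2, 0, 0, -0.075, 5], [13.5, -76, -2, 0, 0, -0.079, 5], [13.5, -76, -2, 0, 0, -0.079, 5]])

```text
clock: 5.3
tcp_pos: [0.5208, 0.0134, 0.0853]
orientation: [3.136, 0.18, -0.0]
contact_force: [-0.4, -0.5, -1.9]
grip_width: 0.0131
gripper_force: 59.9
```

```bash
python3 go.py 0.5198,0.0177,0.085,0.12
python3 - <<'E'
from bench import r
from h import *
np.set_printoptions(precision=4,suppress=True)
for n in("scene","top"):
  f=r.grab_frame(n)
  np.savez(f"{n}1.npz",**f)
  u,_=cv2.projectPoints(np.array([[.60,.02,.14]]),f["rvec"],f["tvec"],f["mtx"],None);u,v=u.ravel().astype(int);print(n,u,v)
  cv2.imwrite(f"pics/{n}e.png",cv2.resize(f["image"][v-40:v+40,u-40:u+40,::-1],(400,400),interpolation=cv2.INTER_CUBIC))
cv2.imwrite("pics/e.png",np.hstack([cv2.imread(f"pics/{n}e.png") for n in("scene","top")]))
E
```

```text
t 5.3 tcp [0.5208 0.0134 0.0853] yaw 0.1145 tilt [-0.     -0.0001] F [-0.41 -0.52 -1.9 ] M [-0.003  0.249 -0.014] w 0.0131 gf 59.9 j [-0.03  0.43 -0.14  2.04  0.09  0.68 -1.68]
    [-0.5, -4.4, 0.3] [0.0, 0.0, -0.005]
scene 293 204
top 198 176
```

View pics/e.png

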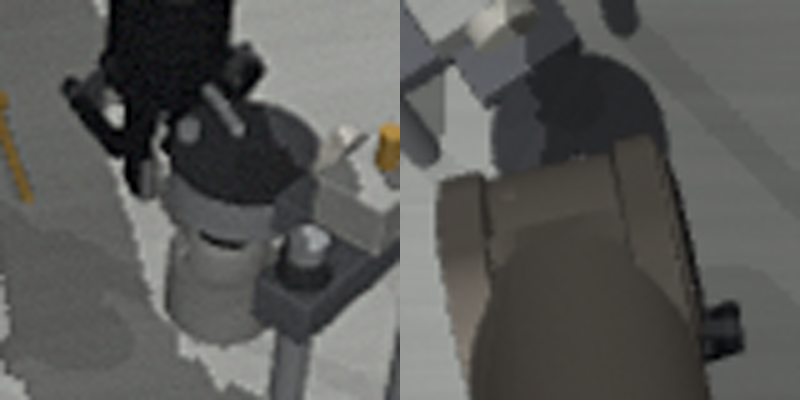

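The scene view shows the nozzle under the collar, roughly centred. I'll measure the relative offset by fitting cylinders to the depth points of both.

```bash
python3 - <<'E'
from h import *
from scipy.optimize import least_squares
np.set_printoptions(precision=4,suppress=True)
def fit(Q,z0,z1,R,c):
    for it in range(4):
        d=np.hypot(Q[:,0]-c[0],Q[:,1]-c[1])
        q=Q[(Q[:,2]>z0)&(Q[:,2]<z1)&(abs(d-R)<(.012 if it<2 else .006))]
        c=least_squares(lambda p:np.hypot(q[:,0]-p[0],q[:,1]-p[1])-R,c,loss="soft_l1",f_scale=.001).x
    a=np.arctan2(q[:,1]-c[1],q[:,0]-c[0]);return c,len(q),np.percentile(a,[5,95]),np.percentile(q[:,2],[5,95])
f0=dict(np.load("scene0.npz"));f1=dict(np.load("scene1.npz"))
for n,f in(("s0",f0),("s1",f1)):
    Q=world(f)[150:250,250:340].reshape(-1,3);Q=Q[~np.isnan(Q).any(1)]
    print(n,"collar",fit(Q,.170,.195,.044,[.622,.03]))
    if n=="s1":
        print("nozzle",fit(Q,.076,.115,.034,[.622,.026]))
        t=Q[np.hypot(Q[:,0]-.622,Q[:,1]-.03)<.036];
    t=Q[np.hypot(Q[:,0]-.622,Q[:,1]-.03)<.036];print("top z",np.median(t[t[:,2]>.19][:,2]))
P=world(f0)[180:260,180:225].reshape(-1,3);P=P[~np.isnan(P).any(1)]
print("nozzle at start",fit(P,.006,.045,.034,[.591,-.264]))
E
```

```text
s0 collar (array([0.6202, 0.0349]), 142, array([-1.4992, -0.0035]), array([0.1711, 0.1935]))
top z 0.2004577835608015
s1 collar (array([0.6205, 0.0349]), 148, array([-1.477 , -0.0271]), array([0.1711, 0.1946]))
nozzle (array([0.6218, 0.0293]), 175, array([-1.5644,  0.2536]), array([0.0779, 0.1122]))
top z 0.20055871062145392
nozzle at start (array([ 0.59  , -0.2599]), 202, array([-1.1404,  0.9775]), array([0.0079, 0.0434]))
```

```bash
python3 go.py 0.5196,0.0184,0.1,0.12
```

```text
t 5.4 tcp [0.5206 0.0122 0.0852] yaw 0.1127 tilt [-0.0004 -0.0006] F [ 0.09 -0.82 -1.63] M [-0.03   0.197  0.028] w 0.0132 gf 59.9 j [-0.03  0.43 -0.14  2.04  0.09  0.68 -1.68]
    [-0.3, -6.3, -14.8] [0.001, 0.0, -0.007]
```

Call:
step_arm(moves=[[-0.3, -2.5, 0, 0, 0, -0.003, 5], [-0.6, -5, 0, 0, 0, -0.006, 5], [-0.6, -5, -3, 0, 0, -0.006, 5], [-0.6, -5, -6, 0, 0, -0.006, 5], [-0.6, -5, -9, 0, 0, -0.006, 5], [-0.6, -5, -12, 0, 0, -0.006, 5], [-0.6, -5, -14, 0, 0, -0.006, 5], [-0.6, -5, -14, 0, 0, -0.006, 5]])

```text
clock: 6.2
tcp_pos: [0.5199, 0.0179, 0.0997]
orientation: [3.136, 0.188, 0.001]
contact_force: [-0.1, 0.0, -2.8]
grip_width: 0.0133
gripper_force: 59.9
```

```bash
python3 go.py 0.5196,0.0184,0.116,0.12
```

```text
t 6.2 tcp [0.5199 0.0179 0.0997] yaw 0.1197 tilt [0.0007 0.    ] F [-0.12  0.05 -2.8 ] M [-0.03   0.182 -0.005] w 0.0133 gf 59.9 j [-0.04  0.4  -0.14  2.03  0.08  0.71 -1.68]
    [-0.2, -0.6, -16.3] [0.0, -0.001, -0.0]
```

Call:
step_arm(moves=[[-0.2, -0.6, -1.5, 0, 0, 0, 5], [-0.2, -0.6, -3, 0, 0, 0, 5], [-0.2, -0.6, -4.5, 0, 0, 0, 5], [-0.2, -0.6, -6, 0, 0, 0, 5], [-0.2, -0.6, -7.5, 0, 0, 0, 5], [-0.2, -0.6, -9, 0, 0, 0, 5], [-0.2, -0.6, -10, 0, 0, 0, 5]])

```text
clock: 6.9
tcp_pos: [0.5194, 0.0185, 0.1095]
orientation: [3.136, 0.188, 0.0]
contact_force: [1.1, -0.7, -2.4]
grip_width: 0.013
gripper_force: 59.9
```

Call:
step_arm(moves=[[0, 0, -1, 0, 0, 0, 5], [0, 0, -2, 0, 0, 0, 5], [0, 0, -3, 0, 0, 0, 5], [0, 0, -4, 0, 0, 0, 5], [0, 0, -4, 0, 0, 0, 5]])

```text
clock: 7.4
tcp_pos: [0.5194, 0.0185, 0.1135]
orientation: [3.136, 0.188, 0.0]
contact_force: [0.6, -0.2, -1.2]
grip_width: 0.0127
gripper_force: 59.9
```

```bash
python3 go.py 0.5196,0.0184,0.120,0.12
```

```text
t 7.4 tcp [0.5194 0.0185 0.1135] yaw 0.1197 tilt [0.0003 0.    ] F [ 0.62 -0.19 -1.19] M [-0.009  0.199 -0.03 ] w 0.0127 gf 59.9 j [-0.04  0.38 -0.14  2.02  0.08  0.74 -1.68]
    [0.1, 0.1, -6.5] [0.0, -0.0, -0.0]
```

Call:
step_arm(moves=[[0, 0, -1, 0, 0, 0, 5], [0, 0, -2, 0, 0, 0, 5], [0, 0, -3, 0, 0, 0, 5], [0, 0, -3, 0, 0, 0, 5]])

```text
clock: 7.8
tcp_pos: [0.5195, 0.0185, 0.1165]
orientation: [3.136, 0.188, 0.0]
contact_force: [0.1, -0.2, -1.9]
grip_width: 0.0131
gripper_force: 59.9
```

Call:
step_arm(moves=[[0, 0, -1, 0, 0, 0, 5], [0, 0, -2, 0, 0, 0, 5], [0, 0, -3, 0, 0, 0, 5], [0, 0, -3, 0, 0, 0, 5]])

```text
clock: 8.2
tcp_pos: [0.5193, 0.0185, 0.1194]
orientation: [3.136, 0.188, -0.0]
contact_force: [-0.3, 0.1, -3.3]
grip_width: 0.0129
gripper_force: 59.9
```

```bash
python3 go.py 0.5196,0.0184,0.122,0.12
```

```text
t 8.2 tcp [0.5193 0.0185 0.1194] yaw 0.1198 tilt [-0.0001 -0.0001] F [-0.26  0.13 -3.34] M [-0.014  0.154 -0.009] w 0.0129 gf 59.9 j [-0.04  0.37 -0.15  2.02  0.08  0.76 -1.68]
    [0.3, 0.1, -2.6] [0.0, 0.0, -0.0]
```

Call:
step_arm(moves=[[0, 0, -1, 0, 0, 0, 5], [0, 0, -2, 0, 0, 0, 5], [0, 0, -2, 0, 0, 0, 5]])

```text
clock: 8.5
tcp_pos: [0.5192, 0.0185, 0.1213]
orientation: [3.136, 0.188, -0.0]
contact_force: [0.1, -0.2, -3.2]
grip_width: 0.0132
gripper_force: 59.8
```

```bash
python3 go.py
```

```text
t 8.5 tcp [0.5192 0.0185 0.1213] yaw 0.1198 tilt [-0.0002 -0.0001] F [ 0.12 -0.25 -3.2 ] M [-0.025  0.246  0.022] w 0.0132 gf 59.8 j [-0.04  0.37 -0.15  2.02  0.08  0.76 -1.68]
```

Call:
step_arm(moves=[[0, 0, -1, 0, 0, 0, 5], [0, 0, -2, 0, 0, 0, 5], [0, 0, -2, 0, 0, 0, 5]])

```text
clock: 8.8
tcp_pos: [0.5192, 0.0185, 0.1234]
orientation: [3.136, 0.188, -0.0]
contact_force: [-0.2, -0.6, -4.1]
grip_width: 0.013
gripper_force: 59.8
```

```bash
python3 go.py
```

```text
t 8.8 tcp [0.5192 0.0185 0.1234] yaw 0.1198 tilt [-0.0002 -0.0001] F [-0.25 -0.6  -4.15] M [0.023 0.309 0.021] w 0.013 gf 59.8 j [-0.04  0.37 -0.15  2.02  0.08  0.77 -1.68]
```

Call:
step_arm(moves=[[0, 0, -1, 0, 0, 0, 5], [0, 0, -2, 0, 0, 0, 5], [0, 0, -2, 0, 0, 0, 5]])

```text
clock: 9.1
tcp_pos: [0.5192, 0.0185, 0.1253]
orientation: [3.136, 0.188, -0.0]
contact_force: [0.9, 0.3, -4.6]
grip_width: 0.0129
gripper_force: 59.8
```

```bash
python3 go.py
```

```text
t 9.1 tcp [0.5192 0.0185 0.1253] yaw 0.1198 tilt [-0.0003 -0.    ] F [ 0.94  0.32 -4.64] M [-0.001  0.389 -0.017] w 0.0129 gf 59.8 j [-0.04  0.36 -0.15  2.01  0.07  0.77 -1.68]
```

Call:
step_arm(moves=[[0, 0, -1, 0, 0, 0, 5], [0, 0, -2, 0, 0, 0, 5], [0, 0, -2, 0, 0, 0, 5]])

```text
clock: 9.4
tcp_pos: [0.5192, 0.0185, 0.1274]
orientation: [3.136, 0.188, -0.0]
contact_force: [-0.5, 0.2, -4.4]
grip_width: 0.0128
gripper_force: 59.7
```

```bash
python3 go.py
```

```text
t 9.4 tcp [0.5192 0.0185 0.1274] yaw 0.1198 tilt [-0.0002 -0.    ] F [-0.53  0.15 -4.37] M [-0.025  0.431  0.015] w 0.0128 gf 59.7 j [-0.03  0.36 -0.15  2.01  0.07  0.77 -1.68]
```

Call:
step_arm(moves=[[0, 0, -1, 0, 0, 0, 5], [0, 0, -1.5, 0, 0, 0, 5], [0, 0, -1.5, 0, 0, 0, 5]])

```text
clock: 9.7
tcp_pos: [0.5192, 0.0185, 0.1288]
orientation: [3.136, 0.188, -0.0]
contact_force: [-0.8, 0.0, -3.9]
grip_width: 0.0129
gripper_force: 59.7
```

```bash
python3 go.py
```

```text
t 9.7 tcp [0.5192 0.0185 0.1288] yaw 0.1198 tilt [-0.0003 -0.0001] F [-0.8   0.05 -3.89] M [0.028 0.466 0.059] w 0.0129 gf 59.7 j [-0.03  0.36 -0.15  2.01  0.07  0.78 -1.68]
```

Call:
step_arm(moves=[[0, 0, -1, 0, 0, 0, 5], [0, 0, -1.5, 0, 0, 0, 5], [0, 0, -1.5, 0, 0, 0, 5]])

```text
clock: 10.0
tcp_pos: [0.519, 0.0185, 0.1301]
orientation: [3.136, 0.188, -0.001]
contact_force: [-0.9, 0.7, -7.4]
grip_width: 0.0129
gripper_force: 59.1
```

```bash
python3 go.py
```

```text
t 10.0 tcp [0.519  0.0185 0.1301] yaw 0.1199 tilt [-0.0007 -0.0001] F [-0.89  0.68 -7.43] M [-0.021  0.572  0.027] w 0.0129 gf 59.1 j [-0.03  0.36 -0.15  2.01  0.07  0.78 -1.67]
```

Call:
step_arm(moves=[[0, 0, -1, 0, 0, 0, 5], [0, 0, -1, 0, 0, 0, 5]])

```text
clock: 10.2
tcp_pos: [0.5188, 0.0185, 0.131]
orientation: [3.136, 0.188, -0.002]
contact_force: [0.5, 0.1, -8.4]
grip_width: 0.0131
gripper_force: 58.9
```

```bash
python3 go.py
```

```text
t 10.2 tcp [0.5188 0.0185 0.131 ] yaw 0.1198 tilt [-0.0011 -0.0001] F [ 0.54  0.08 -8.35] M [-0.022  0.737  0.012] w 0.0131 gf 58.9 j [-0.03  0.35 -0.15  2.01  0.07  0.78 -1.67]
```

The hard stop is felt at TCP z≈0.1295, with about 6 N on the nozzle. I'll pitch slightly to level it against the sag and then plan the arc.

```bash
cat > arc.py <<'E'
import sys;from go import *
# args: z pitch yaw1 yaw2 ...  (TCP on 103 mm arc about axis C)
C=np.array([.6211,.0308]);z,p=map(float,sys.argv[1:3])
show([]);o=r.get_obs();A=Ro.from_rotvec(o["orientation"])
for yaw in map(float,sys.argv[3:]):
    x=np.r_[C-.103*np.array([np.cos(yaw),np.sin(yaw)]),z]
    print(yaw,(A.inv().apply(x-o["tcp_pos"])*1000).round(1).tolist(),(A.inv()*tgt(yaw)*Ro.from_rotvec([0,p,0])).as_rotvec().round(3).tolist())
E
python3 arc.py .1303 .015 .12 .17 .22 .27
```

```text
t 10.2 tcp [0.5188 0.0185 0.131 ] yaw 0.1198 tilt [-0.0011 -0.0001] F [ 0.54  0.08 -8.35] M [-0.022  0.737  0.012] w 0.0131 gf 58.9 j [-0.03  0.35 -0.15  2.01  0.07  0.78 -1.67]
0.12 [0.0, 0.0, 0.7] [-0.0, 0.016, -0.0]
0.17 [0.2, 5.2, 0.7] [0.0, 0.016, -0.05]
0.22 [0.5, 10.3, 0.7] [0.001, 0.016, -0.1]
0.27 [1.2, 15.4, 0.7] [0.001, 0.016, -0.15]
```

Call:
step_arm(moves=[[0, 0, 0.4, 0, 0.007, 0, 5], [0, 0, 0.7, 0, 0.015, 0, 5], [0, 0, 0.7, 0, 0.015, 0, 5]])

```text
clock: 10.5
tcp_pos: [0.5192, 0.0185, 0.1307]
orientation: [-3.135, -0.188, -0.024]
contact_force: [-0.4, 0.4, -7.0]
grip_width: 0.0132
gripper_force: 59.1
```

```bash
python3 arc.py .1303 .015 .15 .18 .21 .24
```

```text
t 10.5 tcp [0.5192 0.0185 0.1307] yaw 0.1199 tilt [0.0154 0.0018] F [-0.44  0.4  -6.98] M [-0.008  0.723  0.088] w 0.0132 gf 59.1 j [-0.03  0.35 -0.15  2.02  0.07  0.76 -1.68]
0.15 [-0.4, 3.1, 0.4] [0.0, -0.001, -0.03]
0.18 [-0.2, 6.2, 0.4] [0.001, -0.001, -0.06]
0.21 [0.0, 9.3, 0.4] [0.001, -0.001, -0.09]
0.24 [0.3, 12.3, 0.4] [0.002, -0.001, -0.12]
```

The moment-to-force lever is now about 0.103 m, so the nozzle is level. Starting the twist.

Call:
step_arm(moves=[[0, 1.5, 0, 0, 0, -0.015, 5], [0, 3.1, 0, 0, 0, -0.03, 5], [0, 4.6, 0, 0, 0, -0.045, 5], [0, 6.2, 0, 0, 0, -0.06, 5], [0, 7.7, 0, 0, 0, -0.075, 5], [0, 9.3, 0, 0, 0, -0.09, 5]])

```text
clock: 11.1
tcp_pos: [0.5208, 0.0094, 0.1308]
orientation: [-3.124, -0.331, -0.025]
contact_force: [0.9, 2.0, -6.6]
grip_width: 0.0131
gripper_force: 59.1
```

```bash
python3 arc.py .1307 .015 .24 .27 .3 .33 .36
```

```text
t 11.1 tcp [0.5208 0.0094 0.1308] yaw 0.2114 tilt [0.0156 0.0021] F [ 0.94  2.01 -6.61] M [0.354 0.614 0.162] w 0.0131 gf 59.1 j [-0.    0.35 -0.16  2.02  0.08  0.76 -1.57]
0.24 [-0.4, 3.1, 0.1] [0.002, -0.001, -0.029]
0.27 [-0.3, 6.1, 0.1] [0.002, -0.001, -0.059]
0.3 [-0.1, 9.2, 0.1] [0.003, -0.001, -0.089]
0.33 [0.3, 12.3, 0.1] [0.003, -0.001, -0.119]
0.36 [0.7, 15.4, 0.1] [0.004, -0.001, -0.149]
```

Call:
step_arm(moves=[[-0.2, 1.5, 0, 0, 0, -0.015, 5], [-0.3, 3.1, 0, 0, 0, -0.03, 5], [-0.3, 4.6, 0, 0, 0, -0.045, 5], [-0.3, 6.1, 0, 0, 0, -0.06, 5]])

```text
clock: 11.5
tcp_pos: [0.5216, 0.003, 0.1307]
orientation: [3.112, 0.424, 0.024]
contact_force: [0.9, 2.8, -5.4]
grip_width: 0.0128
gripper_force: 59.1
```

```bash
python3 arc.py .1307 .015 .3 .33 .36 .4 .45 .5
```

```text
t 11.5 tcp [0.5216 0.003  0.1307] yaw 0.2709 tilt [0.0153 0.0017] F [ 0.94  2.79 -5.42] M [0.24  0.432 0.122] w 0.0128 gf 59.1 j [ 0.02  0.35 -0.17  2.02  0.09  0.76 -1.51]
0.3 [0.3, 2.8, 0.0] [0.003, -0.0, -0.029]
0.33 [0.5, 5.9, 0.0] [0.003, -0.0, -0.059]
0.36 [0.7, 9.0, 0.1] [0.004, -0.0, -0.089]
0.4 [1.1, 13.1, 0.1] [0.004, -0.0, -0.129]
0.45 [1.9, 18.2, 0.1] [0.005, 0.0, -0.179]
0.5 [3.0, 23.2, 0.1] [0.006, 0.0, -0.229]
```

Call:
step_arm(moves=[[0.1, 0, -0.4, 0, 0, 0, 5], [0.2, 1.5, -0.7, 0, 0, -0.015, 5], [0.3, 3, -0.7, 0, 0, -0.03, 5], [0.4, 4.5, -0.7, 0, 0, -0.045, 5], [0.5, 6, -0.7, 0, 0, -0.06, 5]])

```text
clock: 12.0
tcp_pos: [0.5229, -0.0025, 0.131]
orientation: [3.098, 0.518, 0.021]
contact_force: [-1.7, 2.3, -7.4]
grip_width: 0.0127
gripper_force: 58.9
```

```bash
python3 arc.py .1314 .015 .36 .39 .42 .46 .5
python3 - <<'E'
from bench import r
from h import *
f=r.grab_frame("scene")
u,_=cv2.projectPoints(np.array([[.60,.02,.14]]),f["rvec"],f["tvec"],f["mtx"],None);u,v=u.ravel().astype(int)
cv2.imwrite("pics/tw.png",cv2.resize(f["image"][v-40:v+40,u-50:u+50,::-1],None,fx=7,fy=7,interpolation=cv2.INTER_CUBIC))
E
```

```text
t 12.0 tcp [ 0.5229 -0.0025  0.131 ] yaw 0.3314 tilt [0.0136 0.0017] F [-1.72  2.35 -7.35] M [0.266 0.925 0.218] w 0.0127 gf 58.9 j [ 0.04  0.36 -0.19  2.01  0.09  0.77 -1.44]
0.36 [0.7, 3.4, -0.3] [0.003, 0.002, -0.029]
0.39 [0.9, 6.5, -0.3] [0.004, 0.002, -0.059]
0.42 [1.1, 9.6, -0.3] [0.004, 0.002, -0.089]
0.46 [1.5, 13.7, -0.3] [0.005, 0.002, -0.129]
0.5 [2.2, 17.8, -0.3] [0.005, 0.002, -0.169]
```

View pics/tw.png

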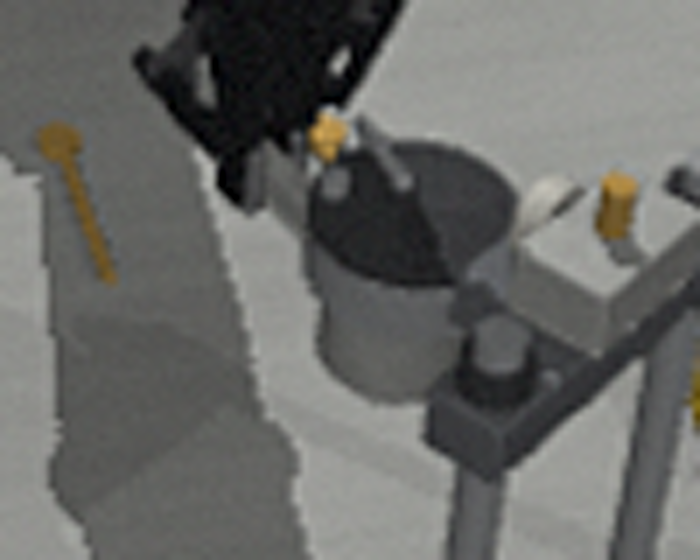

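The nozzle body is up against the collar at (410,300) px and the handle is swinging round. The tangential force is steady at about 2.3 N, so the lugs are over the ledges. Continuing the turn.

Call:
step_arm(moves=[[0, 1.5, -0.1, 0, 0, -0.015, 5], [0, 3.2, -0.2, 0, 0.001, -0.03, 5], [0, 4.8, -0.2, 0.001, 0.001, -0.045, 5], [0.2, 6.4, -0.2, 0.001, 0.001, -0.06, 5], [0.4, 8, -0.2, 0.002, 0.001, -0.075, 5], [0.6, 9.6, -0.2, 0.002, 0.001, -0.09, 5]])

```text
clock: 12.65
tcp_pos: [0.5271, -0.0115, 0.1315]
orientation: [-3.071, -0.656, -0.024]
contact_force: [-1.8, 2.9, -8.3]
grip_width: 0.0131
gripper_force: 58.8
```

```bash
python3 arc.py .1314 .015 .45 .48 .51 .54 .57
```

```text
t 12.65 tcp [ 0.5271 -0.0115  0.1315] yaw 0.4209 tilt [0.0147 0.0039] F [-1.83  2.9  -8.26] M [0.171 1.075 0.194] w 0.0131 gf 58.8 j [ 0.07  0.36 -0.2   2.    0.1   0.77 -1.34]
0.45 [0.2, 2.8, 0.1] [0.003, -0.0, -0.029]
0.48 [0.3, 5.9, 0.1] [0.003, 0.0, -0.059]
0.51 [0.5, 8.9, 0.1] [0.004, 0.0, -0.089]
0.54 [0.9, 12.0, 0.2] [0.004, 0.0, -0.119]
0.57 [1.3, 15.1, 0.2] [0.005, 0.0, -0.149]
```

Call:
step_arm(moves=[[0, 1.5, 0.1, 0, 0, -0.015, 5], [0, 3, 0.2, 0.001, 0, -0.03, 5], [0.1, 4.6, 0.2, 0.001, 0, -0.045, 5], [0.1, 6.1, 0.2, 0.002, 0, -0.06, 5], [0.2, 7.6, 0.2, 0.002, 0, -0.075, 5], [0.4, 9.1, 0.2, 0.003, 0, -0.09, 5], [0.6, 10.7, 0.2, 0.003, 0, -0.105, 5], [0.8, 12.2, 0.2, 0.004, 0, -0.12, 5]])

```text
clock: 13.45
tcp_pos: [0.533, -0.0222, 0.1315]
orientation: [-3.024, -0.839, -0.023]
contact_force: [-0.9, 2.8, -7.2]
grip_width: 0.0129
gripper_force: 58.9
```

```bash
python3 arc.py .1312 .015 .57 .6 .63 .66 .69
```

```text
t 13.45 tcp [ 0.533  -0.0222  0.1315] yaw 0.5412 tilt [0.0134 0.0076] F [-0.87  2.75 -7.18] M [0.164 0.863 0.256] w 0.0129 gf 58.9 j [ 0.11  0.37 -0.23  1.98  0.11  0.78 -1.2 ]
0.57 [-0.2, 2.9, 0.3] [0.001, -0.0, -0.029]
0.6 [-0.0, 6.0, 0.3] [0.001, -0.0, -0.059]
0.63 [0.2, 9.1, 0.3] [0.002, -0.0, -0.089]
0.66 [0.5, 12.2, 0.3] [0.002, -0.0, -0.119]
0.69 [0.9, 15.2, 0.3] [0.003, -0.0, -0.149]
```

Call:
step_arm(moves=[[0, 1.8, 0, 0, 0, -0.018, 5], [-0.1, 3.7, 0, 0, 0, -0.036, 5], [-0.1, 5.5, 0, 0.001, 0, -0.054, 5], [0, 7.4, 0, 0.001, 0, -0.072, 5], [0.2, 9.3, 0, 0.002, 0, -0.09, 5], [0.3, 11.1, 0, 0.002, 0, -0.108, 5], [0.6, 13, 0, 0.002, 0, -0.127, 5], [0.9, 15.2, 0, 0.003, 0, -0.149, 5]])

```text
clock: 14.25
tcp_pos: [0.5415, -0.0349, 0.1314]
orientation: [-2.951, -1.061, -0.022]
contact_force: [-1.2, 3.4, -7.8]
grip_width: 0.013
gripper_force: 58.9
```

```bash
python3 arc.py .1315 .015 .72 .75 .78 .81 .84
```

```text
t 14.25 tcp [ 0.5415 -0.0349  0.1314] yaw 0.6905 tilt [0.0114 0.0099] F [-1.23  3.4  -7.83] M [0.056 0.771 0.278] w 0.013 gf 58.9 j [ 0.16  0.39 -0.25  1.96  0.12  0.79 -1.04]
0.72 [0.3, 3.0, -0.1] [0.0, -0.0, -0.029]
0.75 [0.4, 6.1, -0.1] [0.001, -0.0, -0.059]
0.78 [0.6, 9.2, -0.1] [0.001, -0.0, -0.089]
0.81 [1.0, 12.3, -0.1] [0.001, -0.0, -0.119]
0.84 [1.4, 15.4, -0.1] [0.002, -0.0, -0.149]
```

Call:
step_arm(moves=[[0.1, 1.8, 0, 0, 0, -0.018, 5], [0.2, 3.7, 0, 0, 0, -0.036, 5], [0.3, 5.5, 0, 0, 0, -0.054, 5], [0.4, 7.4, 0, 0.001, 0, -0.072, 5], [0.6, 9.3, 0, 0.001, 0, -0.09, 5], [0.8, 11.1, 0, 0.001, 0, -0.108, 5], [1, 13, 0, 0.001, 0, -0.127, 5], [1.3, 15.4, 0, 0.002, 0, -0.149, 5]])

```text
clock: 15.05
tcp_pos: [0.5523, -0.0459, 0.1314]
orientation: [-2.863, -1.278, -0.022]
contact_force: [-2.1, 2.3, -7.3]
grip_width: 0.0128
gripper_force: 59.0
```

```bash
python3 arc.py .1315 .015 .9 .95 .98 1.01 1.04 1.07
```

```text
t 15.05 tcp [ 0.5523 -0.0459  0.1314] yaw 0.8397 tilt [0.01   0.0114] F [-2.12  2.31 -7.33] M [-0.141  0.791  0.214] w 0.0128 gf 59.0 j [ 0.2   0.41 -0.28  1.93  0.14  0.81 -0.88]
0.9 [0.2, 6.3, -0.1] [0.001, -0.0, -0.06]
0.95 [0.7, 11.4, -0.1] [0.001, -0.0, -0.11]
0.98 [1.0, 14.5, -0.1] [0.002, -0.0, -0.14]
1.01 [1.5, 17.5, -0.0] [0.002, -0.0, -0.17]
1.04 [2.1, 20.6, -0.0] [0.003, -0.0, -0.2]
1.07 [2.8, 23.6, -0.0] [0.003, -0.0, -0.23]
```

Call:
step_arm(moves=[[0.1, 3.1, 0, 0, 0, -0.03, 5], [0.2, 6.3, 0, 0, 0, -0.06, 5], [0.5, 9.4, 0, 0.001, 0, -0.09, 5], [0.8, 12.4, 0, 0.001, 0, -0.12, 5], [1.2, 15.5, 0, 0.002, 0, -0.15, 5], [1.7, 18.5, 0, 0.002, 0, -0.18, 5], [2.3, 21.6, 0, 0.003, 0, -0.21, 5], [2.8, 23.6, 0, 0.003, 0, -0.23, 5]])

```text
clock: 15.85
tcp_pos: [0.5719, -0.0599, 0.1314]
orientation: [-2.697, -1.597, -0.021]
contact_force: [-3.0, 0.8, -7.5]
grip_width: 0.0132
gripper_force: 59.0
```

```bash
python3 arc.py .1255 .0 1.07 1.09
python3 - <<'E'
from bench import r
from h import *
np.set_printoptions(precision=4,suppress=True)
f=r.grab_frame("scene");P=world(f).reshape(-1,3);I=f["image"].reshape(-1,3).astype(int)
# handle pixels: z .14-.17 light grey, radius 50..140 from the axis (scene frame offset ~ -.002,+.005)
c=np.array([.6204,.0349]);d=np.hypot(*(P[:,:2]-c).T)
m=(P[:,2]>.128)&(P[:,2]<.172)&(d>.046)&(d<.14)&(I.min(1)>90)&(P[:,1]<.03)
q=P[m];print(len(q));a=np.arctan2(-(q[:,1]-c[1]),-(q[:,0]-c[0]));print(np.percentile(a,[10,25,50,75,90]))
u,_=cv2.projectPoints(np.array([[.60,.0,.14]]),f["rvec"],f["tvec"],f["mtx"],None);u,v=u.ravel().astype(int)
cv2.imwrite("pics/tw2.png",cv2.resize(f["image"][v-40:v+40,u-50:u+50,::-1],None,fx=7,fy=7,interpolation=cv2.INTER_CUBIC))
E
```

```text
t 15.85 tcp [ 0.5719 -0.0599  0.1314] yaw 1.0696 tilt [0.0077 0.013 ] F [-2.96  0.83 -7.49] M [-0.318  0.774  0.188] w 0.0132 gf 59.0 j [ 0.26  0.45 -0.33  1.88  0.17  0.84 -0.65]
1.07 [0.1, -0.4, 5.9] [0.001, -0.015, -0.0]
1.09 [0.1, 1.7, 5.9] [0.001, -0.015, -0.02]
140
[1.0688 1.1337 1.1714 1.2093 3.0444]
```

View pics/tw2.png

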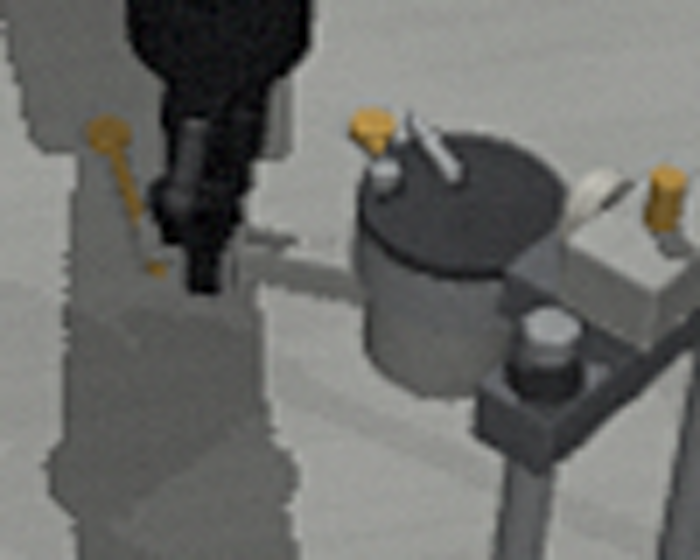

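The handle at (300,275) px is in line with the stud at (385,178). Now I'll lower into the notches by feel.

Call:
step_arm(moves=[[0, -0.2, 1, 0, -0.003, 0, 5], [0, -0.3, 2, 0, -0.006, 0, 5], [0, -0.4, 3, 0, -0.009, 0, 5], [0, -0.4, 4, 0, -0.012, 0, 5], [0, -0.4, 5, 0, -0.012, 0, 5], [0, -0.4, 5, 0, -0.012, 0, 5]])

```text
clock: 16.5
tcp_pos: [0.5721, -0.0592, 0.1268]
orientation: [-2.704, -1.598, -0.007]
contact_force: [0.2, -0.1, -3.2]
grip_width: 0.013
gripper_force: 59.6
```

```bash
python3 arc.py .1245 .0 1.07
```

```text
t 16.5 tcp [ 0.5721 -0.0592  0.1268] yaw 1.0675 tilt [0.0034 0.0027] F [ 0.21 -0.12 -3.16] M [-0.36   0.079 -0.072] w 0.013 gf 59.6 j [ 0.25  0.45 -0.32  1.88  0.18  0.83 -0.67]
1.07 [-0.5, -0.2, 2.3] [0.002, -0.004, -0.002]
```

Call:
step_arm(moves=[[0, 0, 0.8, 0, 0, 0, 5], [0, 0, 1.5, 0, 0, 0, 5], [0, 0, 1.5, 0, 0, 0, 5]])

```text
clock: 16.8
tcp_pos: [0.5722, -0.059, 0.1257]
orientation: [-2.704, -1.598, -0.008]
contact_force: [0.9, -0.1, 3.4]
grip_width: 0.0131
gripper_force: 60.3
```

```bash
python3 arc.py .1235 .0 1.07
```

```text
t 16.8 tcp [ 0.5722 -0.059   0.1257] yaw 1.0676 tilt [0.0038 0.003 ] F [ 0.95 -0.06  3.39] M [ 0.076 -0.089 -0.078] w 0.0131 gf 60.3 j [ 0.25  0.46 -0.32  1.88  0.18  0.83 -0.67]
1.07 [-0.7, -0.2, 2.1] [0.002, -0.004, -0.002]
```

Something is holding it up at TCP 0.1257. I need to know whether it's the notch floor (6 mm drop) or the ledge (2 mm), so I'll compare the nozzle body's bottom edge with the previous image.

```bash
python3 - <<'E'
from bench import r
from h import *
f=r.grab_frame("scene")
u,_=cv2.projectPoints(np.array([[.60,.0,.14]]),f["rvec"],f["tvec"],f["mtx"],None);u,v=u.ravel().astype(int)
b=cv2.resize(f["image"][v-40:v+40,u-50:u+50,::-1],None,fx=7,fy=7,interpolation=cv2.INTER_CUBIC);a=cv2.imread("pics/tw2.png")
cv2.imwrite("pics/cmp.png",np.hstack([a[120:460,200:600],b[120:460,200:600]]))
E
```

```text
(no output)
```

View pics/cmp.png

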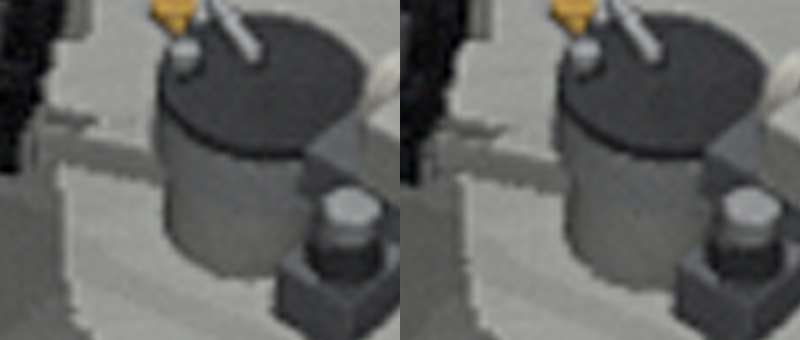

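The body bottom dropped about 12 px (277→290), which is about 6 mm, so the lugs are in the notches. Unload slightly and release.

Call:
step_arm(moves=[[0, 0, -0.4, 0, 0, 0, 5], [0, 0, -0.7, 0, 0, 0, 5], [0, 0, -0.7, 0, 0, 0, 5], [0, 0, -0.7, 0, 0, 0, 16], [0, 0, -0.7, 0, 0, 0, 25], [0, 0, -0.7, 0, 0, 0, 40], [0, 0, -0.7, 0, 0, 0, 50], [0, 0, -0.7, 0, 0, 0, 50]])

```text
clock: 17.65
tcp_pos: [0.5711, -0.0592, 0.1256]
orientation: [-2.703, -1.598, -0.004]
contact_force: [-0.2, 0.1, 0.3]
grip_width: 0.0501
gripper_force: 0.0
```

```bash
python3 go.py
```

```text
t 17.65 tcp [ 0.5711 -0.0592  0.1256] yaw 1.068 tilt [0.0015 0.0027] F [-0.22  0.12  0.31] M [-0.03  -0.034 -0.011] w 0.0501 gf 0.0 j [ 0.25  0.46 -0.32  1.88  0.18  0.83 -0.67]
```

Call:
step_arm(moves=[[-4, 0, -4, 0, 0, 0, 50], [-10, 0, -12, 0, 0, 0, 50], [-18, 0, -25, 0, 0, 0, 50], [-28, 0, -45, 0, 0, 0, 50], [-40, 0, -70, 0, 0, 0, 50], [-55, 0, -95, 0, 0, 0, 50], [-65, 0, -110, 0, 0, 0, 50], [-65, 0, -110, 0, 0, 0, 50]])

```text
clock: 18.45
tcp_pos: [0.5405, -0.1187, 0.2383]
orientation: [2.705, 1.593, 0.01]
contact_force: [0.2, -0.2, -0.4]
grip_width: 0.0495
gripper_force: 0.0
```

```bash
python3 go.py; python3 - <<'E'
from bench import r
from h import *
np.set_printoptions(precision=4,suppress=True)
f=r.grab_frame("scene");P=world(f).reshape(-1,3);P=P[~np.isnan(P).any(1)]
c=np.array([.6204,.0349]);v=P[:,:2]-c;d=np.hypot(*v.T);a=np.arctan2(-v[:,1],-v[:,0])
m=(P[:,2]>.10)&(P[:,2]<.165)&(d>.047)&(d<.15)&(abs(a-1.07)<.5)
q=P[m];print(len(q),"r",d[m].max());
for lo,hi in((.05,.075),(.075,.1),(.1,.125),(.125,.15)):
    k=m&(d>lo)&(d<hi);t=P[k];print(lo,len(t),"z max/med",np.percentile(t[:,2],[50,95]),"ang",np.percentile(a[k],[5,50,95]))
k=(d<.038)&(P[:,2]>.06)&(P[:,2]<.15);print("body z",np.percentile(P[k][:,2],[1,5,95]))
E
```

```text
t 18.45 tcp [ 0.5405 -0.1187  0.2383] yaw 1.0646 tilt [0.0066 0.0008] F [ 0.17 -0.22 -0.44] M [ 0.012 -0.034 -0.057] w 0.0495 gf 0.0 j [ 0.37  0.29 -0.33  1.83  0.1   1.04 -0.5 ]
222 r 0.13464257505554672
0.05 66 z max/med [0.1459 0.1525] ang [1.0228 1.1753 1.2442]
0.075 62 z max/med [0.1465 0.152 ] ang [1.0515 1.1477 1.1942]
0.1 64 z max/med [0.1458 0.1516] ang [1.0327 1.1183 1.1635]
0.125 22 z max/med [0.145  0.1503] ang [1.0591 1.1158 1.1448]
body z [0.1104 0.1146 0.1475]
```

The handle is level, at roughly the locked direction, with its top at about 0.151. The body hangs about 6 mm below the collar and the arm is clear, so I'm handing in.

```bash
python3 -c "
from bench import r
print(r.hand_in())"
```

```text
the job is handed in; nothing more can be done
None
```

The job is handed in: the nozzle's lugs hang in their notches about 6 mm below the collar, measured on camera, and the gripper has let go and is clear; measured forces stayed under 10 N, and no verdict came back.

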